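# Level the line laser on its third foot

## Robot

A 7-joint arm with a two-finger parallel gripper is mounted at the origin on the work surface; the furniture and walls round the work are solid. World frame = base frame: x ahead of the robot, y to its left, z up, the work surface at z = 0. Lengths are in m, angles in rad, forces in N, time in s.
With the tool pointing down it reaches from about 0.4 to 0.85 m from the base axis. Payload 10.4 kg.
Tool frame: the origin (TCP) lies at the very end of the fingers, on their centre line; the grasp point (between the pads) lies 19 mm behind it (r.pinch_z is the distance from the TCP to the grasp point, in m); z points along the fingers, y is the line along which they close (so a half turn about z gives the same grasp; the last joint's range is limited). The gripper opens to 87 mm and grips with 3 to 60 N. Pads are 19 mm wide; open, the fingers measure 117 mm over their backs; the gripper's body (75 mm by 190 mm) begins 51 mm behind the grasp point.
Start: joints at [1.318, 0.332, -0.065, 1.46, 0.022, 1.35, -0.088], TCP at [0.142, -0.609, 0.223] pointing down, gripper open.
Joint ranges: [-2.6, 2.6], [-0.5, 2.12], [-1.47, 1.34], [0.16, 2.42], [-1.27, 4.41], [0.06, 2.06], [-2.6, 2.6]. Speed limits (rad/s): [2.22, 2.22, 2.79, 2.79, 3.14, 3.14, 3.14].

## Interface

Orientations are given as a unit quaternion [x, y, z, w].
In Python, from bench import r, camera gives the robot as it stands. The module is installed in compiled form; this text tells all that it offers.
- The arm moves only by the shell command python3 -m pendant 'ROWS' [FORCE]. ROWS is JSON, a list of rows, each an object with "dp": the shift along the tool's x, y, z as a fraction of full scale, a list of three; "rotation": the turn, a rotation vector about the tool's x, y, z as a fraction of full scale, a list of three; "jaw": the opening, from 0 (shut) to 1 (fully open). A call has 1 to 8 rows; each row is the pose to reach, as a shift and turn from the pose commanded when the call began, along the tool's axes at that moment, turning the shorter way round; what a row does not reach only later rows make up. Full scale, the value 1, is 0.15 m for a shift and 2 pi rad for a turn. A row lasts 1/8 s, in which the tool goes at most 62.5 mm and 10.7 degrees, less where a joint would pass 70% of its speed; a pose out of reach is approached as far as the arm can. A call with a number of a shift or a turn outside -1 to 1 is refused whole. A call with a gripper value outside its range is refused whole. The fingers move at their own pace and stop on an object; FORCE is the grip in N (left out, the last holds). Time passes only in rows, so rows that repeat a pose let the fingers close. It gives the time, the measured TCP pose, the force, the opening and the grip force at its end, in the units of the state.
- r.read_state(): the state, without advancing time (a new reading comes with each control period).
- camera(name): name is "scene" or "top" or "wrist"; returns a dict with "image" (400x640x3 uint8, red, green, blue), "z_map" (400x640 float32, m along the optical axis (not along the pixel's ray), 0 where there is no reading), "mtx" (3x3 intrinsics, pixels), "distortion" ([k1, k2, p1, p2, k3] as OpenCV has them; the pictures are not rectified), "T" (4x4, takes a point from camera to world coordinates). Camera axes: x right, y down, z forward; pixel columns grow to the right and rows downward; lengths in m; the calibration is good to about 2 mm. A picture is of the moment at which its call begins.
- r.close_job(): hands the job in; it is judged then, once.
The state is a dict: "time": time; "joint_positions": joint angles; "joint_vel": joint speeds; "joint_torque": joint torques, N m; "ee_pos": TCP position; "eef_rot": TCP orientation; "ft_force": force on the tool from outside, world axes, zero at the start; "torque": the same for the moment, N m; "width": finger opening in m; "grip_force": force on a finger pad.
Only numpy, scipy, OpenCV 4.12 (cv2) and the standard library are available. Lean on these libraries where they do the work, as an engineer would, in place of code of your own. Each camera call takes 0.05 s, during which the arm holds its last target. There are 200 camera calls.

## Task

The line laser on the desk is already level along its two locked feet. Lift the sprung index plunger, swing the head a quarter turn clockwise seen from above so that its bubble tube points at the third foot (the one with the black knob), and let the plunger drop fully home in its hole; then push that knob down, and keeping it pressed turn it until the bubble sits centred between the two lines. Finish holding the knob pressed down with the bubble centred, so that I can tighten the lock nut, and do not knock the loose things on the desk about.

Things in the scene. Friction and masses are not known exactly. Their poses are not given: they have to be found in the camera images.
- laser_level: line laser on a grey levelling base, 240 mm across, 121 mm tall, fast on the desk. Origin on the desk under the middle of the round base plate (radius 79 mm, top at 44 mm); the head turns about its z axis. In its own axes the third foot, with the black fluted knob, lies 105 mm out along -y; the two locked feet without knobs lie 105 mm out at 30 and 150 degrees from +x (top at 53 mm)
- plunger_grip (a point): middle of the index plunger's black knob (22 mm across, 16 mm tall, its top 10 mm above this point), about 85 mm above the desk, at the end of the head's short arm, 65 mm from the head's axis, beside the laser window. It swings with the head: as it starts it lies at 165 degrees from the base's +x, after the quarter turn at 75 degrees. z axis up
- index_plunger (a joint): lift of the plunger (m): 0 home, its pin 8 mm deep in a hole of the base plate; above 0.008 the pin is clear; stop at 0.015. A spring pushes it down with 2.4 to 5.4 N: let go over a hole it drops home by itself (the hole is 1.8 mm wider than the pin). Holes every 45 degrees, so the quarter turn passes one
- index_head (a joint): turn of the head (rad): 0 as it starts, grows clockwise seen from above, 1.571 at the quarter turn. It turns easily with the plunger lifted and is locked with it home. The plunger arm, the grey laser housing (80 x 58 mm, top at 105 mm) and the bubble tube on it (up to 121 mm) turn together
- vial_mid (a point): middle of the bubble tube on top of the head, 113 mm above the desk. Its x axis runs along the tube and points at the third foot after the quarter turn. Tube 66 mm long, 16 mm thick, greenish yellow, with two black lines 24 mm apart about its middle
- bubble (a joint): place of the pale 18 mm long bubble along the tube (m): 0 centred between the lines, after the quarter turn positive toward the third foot. It runs to the high end, 1.2 mm per milliradian of tilt, with about half a second of lag. It reads about 0 at the start, when the tube lies along the two set feet, and 5 to 14 mm off (negative) after the quarter turn: the third foot is too low
- knob_grip (a point): middle of the black fluted push-to-turn knob of the third foot (36 mm across, 19 mm tall, its top 9 mm above this point), about 100 mm above the desk on its sleeve, axis upright. z axis up. Right-hand thread: clockwise seen from above raises the foot (the knob rises with it, 0.8 mm per radian) and moves the bubble toward it, about 6 mm of bubble per radian
- foot_knob: the same knob; origin at the middle of its underside, 10 mm below knob_grip. It turns any number of times
- foot_press (a joint): how far the foot knob is pushed down (m). 0: up, it spins freely and moves nothing, so it can be turned back for another stroke. At 0.005 it is home (spring 2 N at the top, 4.5 N there; press with 8 to 20 N): its tooth then stands between the foot screw's 8 crown teeth and turns it, with 0.2 rad of play. If tooth meets tooth it stops near 0.0025 and drops in when pushed on while turning
- tape_measure: yellow tape measure 38 x 84 x 64 mm, loose bystander; origin under its middle
- pill_bottle: white bottle with a blue cap, 42 mm across, 76 mm tall, loose bystander; origin under its middle
- fuse_box: small blue carton 35 x 50 x 26 mm, loose bystander; origin under its middle

How it is judged:
On the way, in this order (a step that is already met when the one before it is completed fails the run):
1. the plunger is lifted clear of its hole (value of joint index_plunger above 0.008 m), for 0.1 s.
2. the head stands at the quarter turn with the plunger home (value of joint index_head between 1.53 and 1.61 rad and value of joint index_plunger below 0.002 m), for 0.3 s.
3. the foot knob is pressed down and the bubble is centred (value of joint foot_press above 0.004 m and value of joint bubble between -0.0025 and 0.0025 m), for 0.5 s.
At the end, for the whole second after the job is handed in: the head stands at the quarter turn (within 0.04 rad) with the plunger home (within 2 mm), the bubble is within 2.5 mm of the middle of its lines, and the fingers still hold the third foot's knob pressed down by at least 4 of its 5 mm (all of step 2 and all of step 3 and contact force between the fingers and foot_knob above 2 N); the arm keeps its last pose, push and grip.
It fails at once if the tape measure, the bottle or the blue carton is moved by more than 30 mm (distance of any of tape_measure, pill_bottle, fuse_box from where it was at the start of the episode above 0.03 m).
It also fails if it takes over 72 s, if anything falls off the work surface, if the arm or the gripper's body presses on something with over 40 N, if the wrist force passes 120 N, or if a joint passes its speed limit or range.

## Working session

There is one attempt and no reset: what is moved stays moved. The work goes in short steps, Python scripts to look and compute and a shell command to move; the robot and the scene stay as the last step left them, time stands still between calls to the robot, and variables do not carry over. Pictures are saved under pics/ and viewed, at most 10 in all, crops included, and the job is handed in when it is done.

```bash
mkdir -p pics; cat > h.py <<'E'
import numpy as np, cv2
from bench import r, camera
def snap(n,f):
    c=camera(n); cv2.imwrite(f'pics/{f}.png',cv2.cvtColor(c['image'],cv2.COLOR_RGB2BGR)); np.savez(f'pics/{f}.npz',**c); return c
def ld(f): return np.load(f'pics/{f}.npz')
def ray(c,u,v):
    p=cv2.undistortPoints(np.array([[[u,v]]],float),c['mtx'],c['distortion'])[0,0]
    return np.array([p[0],p[1],1.])
def at_z(c,u,v,z):
    d=c['T'][:3,:3]@ray(c,u,v); o=c['T'][:3,3]; return o+d*(z-o[2])/d[2]
def dep(c,u,v): # depth-based
    z=c['z_map'][int(round(v)),int(round(u))]; return c['T'][:3,:3]@(ray(c,u,v)*z)+c['T'][:3,3]
def tri(c1,p1,c2,p2):
    A=[];b=[]
    o1,o2=c1['T'][:3,3],c2['T'][:3,3]; d1=c1['T'][:3,:3]@ray(c1,*p1); d2=c2['T'][:3,:3]@ray(c2,*p2)
    s=np.linalg.lstsq(np.c_[d1,-d2],o2-o1,rcond=None)[0]; a=o1+s[0]*d1;b=o2+s[1]*d2
    return (a+b)/2,np.linalg.norm(a-b)
def px(c,P):
    T=np.linalg.inv(c['T']); q=cv2.projectPoints(np.atleast_2d(P).astype(float),cv2.Rodrigues(T[:3,:3])[0],T[:3,3],c['mtx'],c['distortion'])[0]; return q[:,0]
E
python3 - <<'E'
from h import *
np.set_printoptions(precision=4,suppress=True)
for n in ['scene','top','wrist']:
    c=snap(n,n+'0'); print(n,c['T'][:3],c['mtx'][0,0])
print(r.read_state())
a=cv2.imread('pics/scene0.png');b=cv2.imread('pics/top0.png')
cv2.imwrite('pics/both.png',cv2.resize(np.vstack([a,b]),None,fx=.75,fy=.75)[:600])
E
```

```text
scene [[-0.7549 -0.4122  0.5101  0.0971]
 [-0.6558  0.4834 -0.5799  0.3995]
 [-0.0075 -0.7722 -0.6353  0.6361]] 440.5926931517226
top [[ 0.0218 -0.9821  0.1873  0.3606]
 [-0.9997 -0.0192  0.0157 -0.0876]
 [-0.0118 -0.1876 -0.9822  0.9866]] 482.56674689818067
wrist [[ 0.2281 -0.9428 -0.243   0.208 ]
 [-0.9736 -0.221  -0.0563 -0.5928]
 [-0.0006  0.2494 -0.9684  0.3845]] 331.19619172397785
{'time': 0.15, 'joint_positions': array([ 1.3184,  0.3327, -0.0647,  1.4607,  0.0216,  1.3499, -0.0885]), 'joint_vel': array([ 0.0008, -0.003 ,  0.0015, -0.0037, -0.0007, -0.0011, -0.003 ]), 'joint_torque': array([  0.0005, -62.3633,   0.0244, -39.014 ,  -0.0613,   0.0372,
         0.0002]), 'ee_pos': array([ 0.1423, -0.6083,  0.2219]), 'eef_rot': array([ 0.9934,  0.1147, -0.0001, -0.0005]), 'ft_force': array([-0.0799,  0.2712, -0.2057]), 'torque': array([ 0.0074, -0.0328, -0.0222]), 'grip_force': 0.0, 'width': 0.08735068829609852}
```

View pics/both.png

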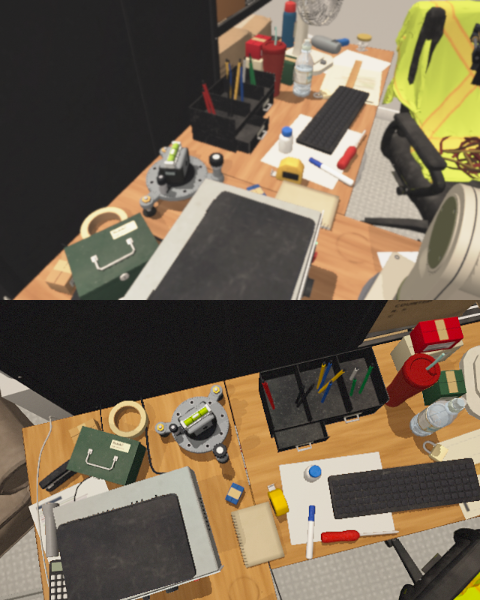

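The scene and top views show the level. In the top view it is at about (269,164) px, with its black knob at about (293,200). Next to it are the fuse box at (313,258) and the tape at (370,267). I'll enlarge both views.

```bash
python3 - <<'E'
from h import *
a=cv2.imread('pics/top0.png')[115:225,205:325]; b=cv2.imread('pics/scene0.png')[175:295,180:310]
a=cv2.resize(a,(400,367),interpolation=cv2.INTER_CUBIC); b=cv2.resize(b,(398,367),interpolation=cv2.INTER_CUBIC)
cv2.imwrite('pics/crop0.png',np.hstack([a,b]))
E
```

```text
(no output)
```

View pics/crop0.png

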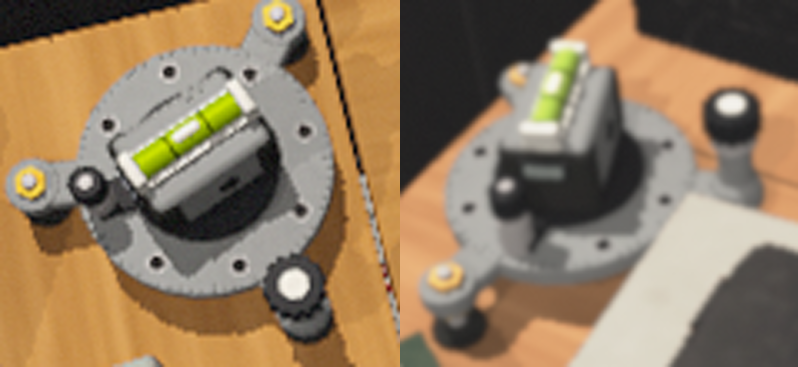

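```bash
python3 - <<'E'
from h import *
np.set_printoptions(precision=4,suppress=True)
t,s=ld('top0'),ld('scene0')
P={}
for n,a,b,z in [('knob',(293.2,200.2),(288.5,208.7),.109),('plg',(231.4,169.3),(215,235.8),.095),('vial',(261.1,154.3),(230.3,202.8),.121),('f150',(214,169.3),(193.4,265.5),.053),('f30',(288.1,119.2),(218.2,200.2),.053)]:
    P[n]=tri(t,a,s,b); print(n,P[n],'top@z',at_z(t,*a,z),'scene@z',at_z(s,*b,z),'dep',dep(t,*a))
# fit origin from feet: k at -90, 30,150
F=np.array([at_z(t,293.2,200.2,.109),at_z(t,288.1,119.2,.053),at_z(t,214,169.3,.053)])[:,:2]
c=F.mean(0); print('c',c,np.linalg.norm(F-c,axis=1))
for f,a in zip(F,[-90,30,150]): print('yaw',(np.degrees(np.arctan2(*(f-c)[::-1]))-a)%360)
p=at_z(t,231.4,169.3,.095)[:2]-c; print('plg r',np.linalg.norm(p),np.degrees(np.arctan2(p[1],p[0])))
for n,u,v in [('fuse',313,258),('tape',370,267),('bottle',418,230)]: print(n,dep(t,u,v))
E
```

```text
knob (array([ 0.5388, -0.0096,  0.1093]), np.float64(0.0020566737361477918)) top@z [ 0.538  -0.0102  0.109 ] scene@z [ 0.54   -0.0094  0.109 ] dep [ 0.5371 -0.0106  0.1133]
plg (array([0.6002, 0.1128, 0.0929]), np.float64(0.00193221793617703)) top@z [0.5989 0.1116 0.095 ] scene@z [0.5992 0.1143 0.095 ] dep [0.5984 0.1112 0.0968]
vial (array([0.6242, 0.0534, 0.1167]), np.float64(0.0025652146766120374)) top@z [0.6219 0.0519 0.121 ] scene@z [0.6212 0.0568 0.121 ] dep [0.6208 0.0513 0.1246]
f150 (array([0.6131, 0.1595, 0.0453]), np.float64(0.004070218428295191)) top@z [0.6094 0.156  0.053 ] scene@z [0.6084 0.1636 0.053 ] dep [0.6092 0.1558 0.0538]
f30 (array([0.7245, 0.0142, 0.042 ]), np.float64(0.005729907063672608)) top@z [0.7179 0.0111 0.053 ] scene@z [0.7158 0.0225 0.053 ] dep [0.7175 0.011  0.054 ]
c [0.6218 0.0523] [0.1045 0.1046 0.1044]
yaw 306.72274081935575
yaw 306.8030964086788
yaw 306.77898693700536
plg r 0.06356504797518929 111.12952927416164
fuse [ 0.4381 -0.0465  0.0288]
tape [ 0.4204 -0.1566  0.0653]
bottle [ 0.4914 -0.2464  0.077 ]
```

```bash
cat >> h.py <<'E'
from scipy.spatial.transform import Rotation as Ro
C=np.array([.6218,.0523]); K=np.array([.538,-.0102]); YAW=-53.23
def go(P,yang=None):
    """dp fractions and rotz fraction from measured pose to P with tool y at yang deg"""
    s=r.read_state(); R=Ro.from_quat(s['eef_rot']).as_matrix(); d=R.T@(np.array(P)-s['ee_pos'])/.15
    a=np.degrees(np.arctan2(R[1,1],R[0,1])); print('t',s['time'],'ee',s['ee_pos'].round(4),'yang',a.round(2),'tilt',R[:,2].round(4),'F',s['ft_force'].round(2),'w',round(s['width'],4),round(s['grip_force'],2),'j',s['joint_positions'].round(2))
    print('dp',d.round(4),'rz',None if yang is None else round(-(yang-a)/360,4))
E
python3 - <<'E'
from h import *
t=ld('top0')
v,u=np.mgrid[0:400:4,0:640:4]; z=t['z_map'][v,u].ravel(); p=cv2.undistortPoints(np.c_[u.ravel(),v.ravel()].astype(float)[:,None],t['mtx'],t['distortion'])[:,0]
P=(np.c_[p,np.ones(len(p))]*z[:,None])@t['T'][:3,:3].T+t['T'][:3,3]; P=P[z>0]
for x0 in np.arange(.3,1.05,.05):
    print('%.2f'%x0,[ '%4d'%(1000*P[m,2].max()) if (m:=(abs(P[:,0]-x0)<.025)&(abs(P[:,1]-y0)<.025)).any() else '   .' for y0 in np.arange(-.5,.36,.05)])
go([.5977,.1127,.2],21.77)
E
python3 -m pendant '[{"dp":[1,-1,0],"rotation":[0,0,0],"jaw":1},{"dp":[1,-1,0],"rotation":[0,0,0],"jaw":1},{"dp":[1,-1,0],"rotation":[0,0,0],"jaw":1},{"dp":[1,-1,0],"rotation":[0,0,0],"jaw":1}]' 20
```

```text
0.30 ['   .', '   .', '   4', '  22', '  27', '  19', '   3', '  14', '  16', '  13', ' 128', ' 157', ' 156', ' 155', ' 156', ' 157', ' 157', ' 155']
0.35 ['   6', '  22', '  20', '  31', '  30', '  19', '   4', '  15', '  15', '  15', ' 127', ' 157', ' 157', ' 155', ' 155', ' 155', ' 156', ' 156']
0.40 ['  21', '  23', '  21', '  23', '  24', '  21', '  66', '  66', '  13', '  26', '  98', ' 153', ' 156', ' 155', ' 156', ' 152', ' 129', ' 128']
0.45 ['  23', '  22', '  22', '  23', '  21', '   7', '  62', '  65', '   3', '  31', '   3', ' 128', ' 128', ' 130', ' 129', ' 127', '  80', '   4']
0.50 ['  21', '  20', '  22', '  21', '  16', '  79', '   5', '   3', '   4', '   5', ' 110', ' 125', ' 126', '   6', '  81', '  87', '  83', '  85']
0.55 ['   5', '   5', '   5', '   3', '   6', '  36', '  60', '  48', '   4', '  36', ' 113', '  47', '  45', '   3', '  82', '  81', '  83', '  82']
0.60 ['   4', '   3', '   3', '   3', '  56', '  84', '  88', ' 119', '   3', '   4', ' 103', ' 124', ' 121', '  53', '  27', '  78', '  81', '  80']
0.65 ['   3', '  50', '  86', ' 121', '  83', ' 12
[... 787 characters left out ...]
   .', '   .', '   .', '   .', '   .', '   .', '   .', '   .']
0.95 ['   .', '   .', ' 155', ' 152', '   .', '   .', '   .', '   .', '   .', '   .', '   .', '   .', '   .', '   .', '   .', '   .', '   .', '   .']
1.00 ['-129', '  36', '   .', '   .', '   .', '   .', '   .', '   .', '   .', '   .', '   .', '   .', '   .', '   .', '   .', '   .', '   .', '   .']
t 0.15 ee [ 0.1423 -0.6083  0.2219] yang -76.83 tilt [-3.e-04  1.e-03 -1.e+00] F [-0.08  0.27 -0.21] w 0.0874 0.0 j [ 1.32  0.33 -0.06  1.46  0.02  1.35 -0.09]
dp [ 4.0512 -3.9884  0.1504] rz -0.2739
time: 0.65
ee_pos: [0.2564, -0.4253, 0.2227]
eef_rot: [0.993, 0.117, 0.0, -0.0]
ft_force: [-0.4, 0.1, -0.2]
width: 0.0867
grip_force: 0.0
```

```bash
python3 - <<'E'
from h import *
for n in ['top0','scene0']:
    t=ld(n)
    v,u=np.mgrid[0:400:2,0:640:2]; z=t['z_map'][v,u].ravel(); p=cv2.undistortPoints(np.c_[u.ravel(),v.ravel()].astype(float)[:,None],t['mtx'],t['distortion'])[:,0]
    P=(np.c_[p,np.ones(len(p))]*z[:,None])@t['T'][:3,:3].T+t['T'][:3,3]
    m=(z>0)&(P[:,2]>.25)&(P[:,0]>.6)&(P[:,1]>-.2)&(P[:,1]<.4)&(P[:,2]<.6)
    Q=P[m]; print(n,len(Q))
    if len(Q)>20:
        c=Q.mean(0); w=np.linalg.svd(Q-c,full_matrices=False)[2][2]; w*=np.sign(w[0]); print(c,w,abs((Q-c)@w).max(),'dist from final plunger',w@(c-[.6822,.0764,.25]), 'knob',w@(c-[.538,-.01,.25]))
E
python3 -m pendant '[{"dp":[1,-1,0],"rotation":[0,0,0],"jaw":1},{"dp":[1,-1,0],"rotation":[0,0,0],"jaw":1},{"dp":[1,-1,0],"rotation":[0,0,0],"jaw":1},{"dp":[1,-1,0],"rotation":[0,0,0],"jaw":1}]' 20
python3 -m pendant '[{"dp":[1,-1,0],"rotation":[0,0,0],"jaw":1},{"dp":[1,-1,0],"rotation":[0,0,0],"jaw":1},{"dp":[1,-1,0],"rotation":[0,0,0],"jaw":1},{"dp":[1,-1,0],"rotation":[0,0,0],"jaw":1}]' 20
python3 -c "
from h import *
go([.5977,.1127,.2],21.77)"
```

```text
top0 3136
[0.76946593 0.23870162 0.31690686] [0.96637503 0.25709786 0.00447091] 0.0043616139689889736 dist from final plunger 0.126358152251398 knob 0.2879226868023863
scene0 7488
[0.79908168 0.13327486 0.35325836] [0.96605925 0.25831757 0.00124569] 0.00626113798066692 dist from final plunger 0.12773502812075643 knob 0.28935941041723157
time: 1.15
ee_pos: [0.3678, -0.2448, 0.2227]
eef_rot: [0.993, 0.117, 0.0, 0.0]
ft_force: [-0.4, -0.9, 0.3]
width: 0.087
grip_force: 0.0
time: 1.65
ee_pos: [0.4792, -0.0641, 0.2226]
eef_rot: [0.993, 0.117, 0.0, -0.0]
ft_force: [-0.1, -1.3, 0.2]
width: 0.087
grip_force: 0.0
t 1.65 ee [ 0.4792 -0.0641  0.2226] yang -76.57 tilt [ 6.e-04  9.e-04 -1.e+00] F [-0.15 -1.29  0.17] w 0.087 0.0 j [ 0.69  0.06 -0.67  1.79  0.04  1.3  -1.32]
dp [ 1.0421 -0.9628  0.1524] rz -0.2732
```

```bash

python3 -m pendant '[{"dp":[0.3,-0.3,0],"rotation":[0,0,-0.028],"jaw":0.7},{"dp":[0.7,-0.7,0],"rotation":[0,0,-0.057],"jaw":0.7},{"dp":[1,-0.96,0],"rotation":[0,0,-0.086],"jaw":0.7},{"dp":[1,-0.96,0],"rotation":[0,0,-0.115],"jaw":0.7},{"dp":[1,-0.96,0],"rotation":[0,0,-0.144],"jaw":0.7},{"dp":[1,-0.96,0],"rotation":[0,0,-0.173],"jaw":0.7},{"dp":[1,-0.96,0],"rotation":[0,0,-0.202],"jaw":0.7},{"dp":[1,-0.96,0],"rotation":[0,0,-0.231],"jaw":0.7}]' 20
python3 -m pendant '[{"dp":[0,0,0],"rotation":[0,0,-0.025],"jaw":0.7},{"dp":[0,0,0.2],"rotation":[0,0,-0.043],"jaw":0.7},{"dp":[0,0,0.2],"rotation":[0,0,-0.043],"jaw":0.7}]' 20
python3 - <<'E'
from h import *
go([.5977,.1127,.070],21.77)
w=snap('wrist','w1'); t=snap('top','t1'); print(px(w,[[.5977,.1127,.095]]),px(t,[[.5977,.1127,.095]]))
cv2.imwrite('pics/v1.png',cv2.imread('pics/w1.png'))
E
```

```text
time: 2.65
ee_pos: [0.5912, 0.1063, 0.2223]
eef_rot: [0.665, 0.747, -0.0, -0.0]
ft_force: [-0.2, 0.7, 0.1]
width: 0.0613
grip_force: 0.0
time: 3.02
ee_pos: [0.5902, 0.1057, 0.1906]
eef_rot: [0.561, 0.828, -0.001, -0.001]
ft_force: [0.1, 0.1, 0.2]
width: 0.0611
grip_force: 0.0
t 3.025 ee [0.5902 0.1057 0.1906] yang 21.75 tilt [-3.8e-03 -6.0e-04 -1.0e+00] F [0.1  0.13 0.23] w 0.0611 0.0 j [ 0.5   0.48 -1.    1.53  0.41  1.36 -0.16]
dp [0.0241 0.067  0.8034] rz -0.0001
[[331.26751682 195.24716732]] [[230.79829573 169.87455292]]
```

View pics/v1.png

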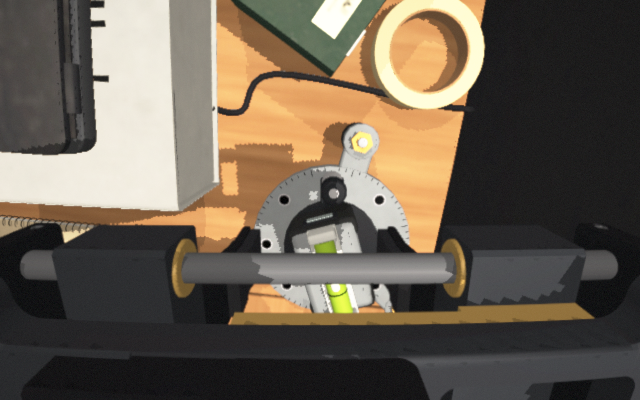

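The wrist view shows the plunger top at (334,193), against a predicted (331,195). The locked foot's nut is at (362,142), and both fingers stand on either side of the head.

```bash
python3 - <<'E'
from h import *
w=ld('w1')
print(at_z(w,334,193,.095), at_z(w,362,142,.053), dep(w,334,193))
print('laptop edge',at_z(w,217,190,.128),at_z(w,180,210,.128))
go([.5985,.1127,.070],21.77)
E
```

```text
[0.59903008 0.11523499 0.095     ] [0.60999051 0.15948001 0.053     ] [0.59874503 0.11568459 0.09714913]
laptop edge [0.51748385 0.09362306 0.128     ] [0.49679625 0.0694832  0.128     ]
t 3.125 ee [0.5913 0.1065 0.193 ] yang 21.65 tilt [-3.e-04  2.e-04 -1.e+00] F [-0.49 -0.84  0.54] w 0.0609 0.0 j [ 0.5   0.48 -1.01  1.53  0.41  1.36 -0.16]
dp [0.0207 0.0599 0.82  ] rz -0.0003
```

```bash

python3 -m pendant '[{"dp":[0.025,0.065,0],"rotation":[0,0,0],"jaw":0.5},{"dp":[0.025,0.065,0.3],"rotation":[0,0,0],"jaw":0.5},{"dp":[0.025,0.065,0.6],"rotation":[0,0,0],"jaw":0.5},{"dp":[0.025,0.065,0.8],"rotation":[0,0,0],"jaw":0.5},{"dp":[0.025,0.065,0.8],"rotation":[0,0,0],"jaw":0.5},{"dp":[0.025,0.065,0.8],"rotation":[0,0,0],"jaw":0.5}]' 20
python3 -m pendant '[{"dp":[0,0,0],"rotation":[0,0,0],"jaw":0.1},{"dp":[0,0,0],"rotation":[0,0,0],"jaw":0.1},{"dp":[0,0,0],"rotation":[0,0,0],"jaw":0.1},{"dp":[0,0,0],"rotation":[0,0,0],"jaw":0.1}]' 20
python3 -c "
from h import *
go([.5985,.1127,.070],21.77)"
```

```text
time: 3.88
ee_pos: [0.6001, 0.1144, 0.0744]
eef_rot: [0.561, 0.828, 0.001, 0.001]
ft_force: [-0.5, -0.7, 0.4]
width: 0.0435
grip_force: 0.0
time: 4.38
ee_pos: [0.5992, 0.1136, 0.073]
eef_rot: [0.561, 0.828, 0.0, 0.0]
ft_force: [0.2, -0.8, 3.5]
width: 0.0212
grip_force: 20.0
t 4.375 ee [0.5992 0.1136 0.073 ] yang 21.8 tilt [ 7.e-04 -1.e-04 -1.e+00] F [ 0.18 -0.81  3.5 ] w 0.0212 20.0 j [ 0.44  0.61 -0.93  1.63  0.52  1.17 -0.24]
dp [-0.0036 -0.0068  0.02  ] rz 0.0001
```

```bash

python3 -m pendant '[{"dp":[0,0,-0.03],"rotation":[0,0,0],"jaw":0.1},{"dp":[0,0,-0.06],"rotation":[0,0,0],"jaw":0.1},{"dp":[0,0,-0.08],"rotation":[0,0,0],"jaw":0.1},{"dp":[0,0,-0.08],"rotation":[0,0,0],"jaw":0.1},{"dp":[0,0,-0.08],"rotation":[0,0,0],"jaw":0.1}]' 30
python3 - <<'E'
from h import *
go([.5985,.1127,.070],21.77)
s=r.read_state(); R=Ro.from_quat(s['eef_rot']).as_matrix(); p=s['ee_pos']
v=p[:2]-C; print('r',np.linalg.norm(v),np.degrees(np.arctan2(v[1],v[0])))
def rows(off,angs):
    # rotate tcp about C by cw angle a; actual radius from C .065 nominal
    for a in angs:
        q=Ro.from_euler('z',-a,degrees=True).as_matrix()[:2,:2]@v+C
        d=R.T@np.array([q[0]-p[0],q[1]-p[1],0])/.15; print(a,d.round(3),round(a/360,4))
rows(0,[5,12,20,28,36,44,52,60,68,76,84,90])
E
```

```text
time: 5.0
ee_pos: [0.5989, 0.1134, 0.0843]
eef_rot: [0.561, 0.828, -0.0, -0.0]
ft_force: [2.1, -0.4, -5.4]
width: 0.0207
grip_force: 30.0
t 5.0 ee [0.5989 0.1134 0.0843] yang 21.8 tilt [-2.e-04 -2.e-04 -1.e+00] F [ 2.07 -0.39 -5.39] w 0.0207 30.0 j [ 0.44  0.6  -0.94  1.62  0.51  1.19 -0.23]
dp [-0.0033 -0.0043  0.0954] rz 0.0001
r 0.06525315196916234 110.53085130645768
5 [-0.002  0.038 -0.   ] 0.0139
12 [-0.012  0.09  -0.   ] 0.0333
20 [-0.03   0.148 -0.   ] 0.0556
28 [-0.055  0.203 -0.   ] 0.0778
36 [-0.089  0.254 -0.   ] 0.1
44 [-0.129  0.299 -0.   ] 0.1222
52 [-0.175  0.339 -0.   ] 0.1444
60 [-0.226  0.372 -0.   ] 0.1667
68 [-0.281  0.397 -0.   ] 0.1889
76 [-0.339  0.415 -0.   ] 0.2111
84 [-0.399  0.424 -0.   ] 0.2333
90 [-0.445  0.425 -0.   ] 0.25
```

```bash

python3 -m pendant '[{"dp":[-0.002,0.038,0],"rotation":[0,0,0.014],"jaw":0.1},{"dp":[-0.012,0.09,0],"rotation":[0,0,0.033],"jaw":0.1},{"dp":[-0.03,0.148,0],"rotation":[0,0,0.056],"jaw":0.1},{"dp":[-0.055,0.203,0],"rotation":[0,0,0.078],"jaw":0.1}]'
python3 -m pendant '[{"dp":[0,0,0],"rotation":[0,0,0],"jaw":0.1}]'
python3 - <<'E'
from h import *
go([.5985,.1127,.070],21.77)
s=r.read_state(); R=Ro.from_quat(s['eef_rot']).as_matrix(); p=s['ee_pos']
v=p[:2]-C; print('r',np.linalg.norm(v),np.degrees(np.arctan2(v[1],v[0])))
for a in [5,13,21,29,37,45,53,59,61,62]:
        q=Ro.from_euler('z',-a,degrees=True).as_matrix()[:2,:2]@v+C
        d=R.T@np.array([q[0]-p[0],q[1]-p[1],0])/.15; print(a,d.round(3),round(a/360,4))
E
```

```text
time: 5.5
ee_pos: [0.6299, 0.1178, 0.0841]
eef_rot: [0.746, 0.666, -0.0, -0.001]
ft_force: [-1.1, 0.8, -4.6]
width: 0.0208
grip_force: 30.0
time: 5.62
ee_pos: [0.63, 0.1177, 0.0841]
eef_rot: [0.744, 0.668, -0.0, -0.0]
ft_force: [-0.6, 1.1, -5.2]
width: 0.0209
grip_force: 30.0
t 5.625 ee [0.63   0.1177 0.0841] yang -6.21 tilt [-9.e-04  3.e-04 -1.e+00] F [-0.56  1.15 -5.19] w 0.0209 30.0 j [ 0.34  0.61 -0.82  1.54  0.47  1.2  -0.67]
dp [-0.0561 -0.2052  0.0945] rz -0.0777
r 0.06593715835568034 82.83426742664994
5 [-0.002  0.038 -0.   ] 0.0139
13 [-0.013  0.099 -0.   ] 0.0361
21 [-0.032  0.157 -0.   ] 0.0583
29 [-0.059  0.212 -0.   ] 0.0806
37 [-0.093  0.263 -0.   ] 0.1028
45 [-0.134  0.309 -0.   ] 0.125
53 [-0.181  0.348 -0.   ] 0.1472
59 [-0.219  0.373 -0.   ] 0.1639
61 [-0.233  0.381 -0.   ] 0.1694
62 [-0.24   0.384 -0.   ] 0.1722
```

```bash

python3 -m pendant '[{"dp":[-0.002,0.038,0],"rotation":[0,0,0.0139],"jaw":0.1},{"dp":[-0.013,0.099,0],"rotation":[0,0,0.0361],"jaw":0.1},{"dp":[-0.032,0.157,0],"rotation":[0,0,0.0583],"jaw":0.1},{"dp":[-0.059,0.212,0],"rotation":[0,0,0.0806],"jaw":0.1},{"dp":[-0.093,0.263,0],"rotation":[0,0,0.1028],"jaw":0.1},{"dp":[-0.134,0.309,0],"rotation":[0,0,0.125],"jaw":0.1},{"dp":[-0.181,0.348,0],"rotation":[0,0,0.1472],"jaw":0.1},{"dp":[-0.219,0.373,0],"rotation":[0,0,0.1639],"jaw":0.1}]'
python3 - <<'E'
from h import *
go([.5985,.1127,.070],-68.2)
s=r.read_state(); R=Ro.from_quat(s['eef_rot']).as_matrix(); p=s['ee_pos']
v=p[:2]-C; print('r',np.linalg.norm(v),np.degrees(np.arctan2(v[1],v[0])))
w=snap('wrist','w2'); t=snap('top','t2');s=snap('scene','s2')
a=cv2.imread('pics/t2.png')[100:240,190:340]; b=cv2.imread('pics/s2.png')[160:300,170:320]
cv2.imwrite('pics/v2.png',np.hstack([cv2.resize(a,(400,373)),cv2.resize(b,(400,373))]))
E
```

```text
time: 6.62
ee_pos: [0.6811, 0.08, 0.0839]
eef_rot: [0.977, 0.215, -0.001, -0.001]
ft_force: [-3.0, 4.6, -5.2]
width: 0.0209
grip_force: 30.0
t 6.625 ee [0.6811 0.08   0.0839] yang -65.22 tilt [-0.0023  0.002  -1.    ] F [-2.97  4.56 -5.25] w 0.0209 30.0 j [ 0.23  0.64 -0.6   1.41  0.36  1.21 -1.55]
dp [-0.4087 -0.4282  0.0947] rz 0.0083
r 0.06547461004996212 25.06519843536605
```

View pics/v2.png

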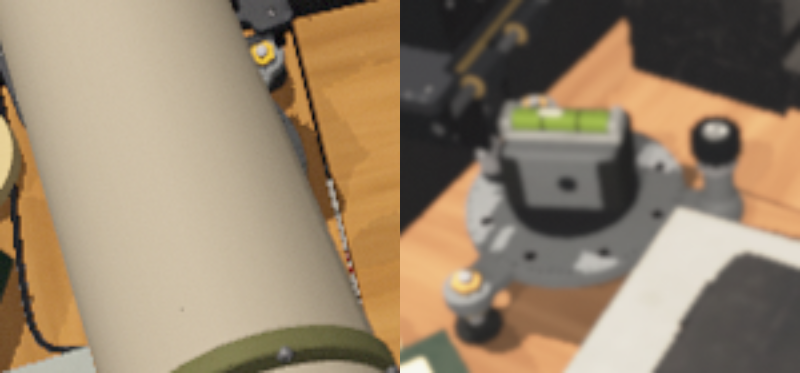

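The scene crop shows the head now turned almost to the third foot. The bubble is at crop (550,112), toward the end away from the knob. I'll turn the last 3° and lower the plunger while watching the force.

```bash

python3 -m pendant '[{"dp":[-0.0006,0.0228,0],"rotation":[0,0,0.0083],"jaw":0.1},{"dp":[-0.0006,0.0228,0],"rotation":[0,0,0.0083],"jaw":0.1},{"dp":[-0.0006,0.0228,0],"rotation":[0,0,0.0083],"jaw":0.1}]'
python3 -m pendant '[{"dp":[0,0,0.015],"rotation":[0,0,0],"jaw":0.1},{"dp":[0,0,0.03],"rotation":[0,0,0],"jaw":0.1},{"dp":[0,0,0.03],"rotation":[0,0,0],"jaw":0.1}]'
python3 -c "
from h import *
go([.5985,.1127,.073],-68.2)
p=r.read_state()['ee_pos'];v=p[:2]-C; print('r',np.linalg.norm(v),np.degrees(np.arctan2(v[1],v[0])))"
```

```text
time: 7.15
ee_pos: [0.6826, 0.0765, 0.0841]
eef_rot: [0.982, 0.191, -0.001, -0.001]
ft_force: [-4.6, 4.6, -5.3]
width: 0.0208
grip_force: 30.0
time: 7.52
ee_pos: [0.6826, 0.0766, 0.0796]
eef_rot: [0.982, 0.191, -0.001, -0.001]
ft_force: [-4.5, 5.0, -3.8]
width: 0.0206
grip_force: 30.0
t 7.525 ee [0.6826 0.0766 0.0796] yang -67.94 tilt [-1.8e-03  9.0e-04 -1.0e+00] F [-4.52  5.03 -3.83] w 0.0206 30.0 j [ 0.22  0.64 -0.58  1.41  0.36  1.2  -1.59]
dp [-0.429  -0.4335  0.0453] rz 0.0007
r 0.06545126436376676 21.788884917135135
```

```bash

python3 -m pendant '[{"dp":[0,0,0.01],"rotation":[0,0,0],"jaw":0.1},{"dp":[0,0,0.02],"rotation":[0,0,0],"jaw":0.1},{"dp":[0,0,0.02],"rotation":[0,0,0],"jaw":0.1}]'
python3 -m pendant '[{"dp":[0,0,0.01],"rotation":[0,0,0],"jaw":0.1},{"dp":[0,0,0.02],"rotation":[0,0,0],"jaw":0.1},{"dp":[0,0,0.02],"rotation":[0,0,0],"jaw":0.1}]'
python3 -c "
from h import *
go([.5985,.1127,.073],-68.2)"
```

```text
time: 7.9
ee_pos: [0.6824, 0.0771, 0.0767]
eef_rot: [0.981, 0.192, -0.001, -0.001]
ft_force: [-4.4, 5.2, -4.8]
width: 0.0209
grip_force: 30.0
time: 8.28
ee_pos: [0.6824, 0.0773, 0.0739]
eef_rot: [0.981, 0.192, -0.001, -0.001]
ft_force: [-4.5, 4.2, -2.8]
width: 0.0207
grip_force: 30.0
t 8.275 ee [0.6824 0.0773 0.0739] yang -67.9 tilt [-0.002   0.0016 -1.    ] F [-4.47  4.17 -2.81] w 0.0207 30.0 j [ 0.22  0.65 -0.58  1.41  0.36  1.19 -1.59]
dp [-0.4293 -0.429   0.0074] rz 0.0008
```

```bash

python3 -m pendant '[{"dp":[0,0,0.005],"rotation":[0,0,0],"jaw":0.4},{"dp":[0,0,0.005],"rotation":[0,0,0],"jaw":0.5},{"dp":[0,0,0.005],"rotation":[0,0,0],"jaw":0.5},{"dp":[0,0,-0.2],"rotation":[0,0,0],"jaw":0.5},{"dp":[0,0,-0.5],"rotation":[0,0,0],"jaw":0.5},{"dp":[0,0,-0.6],"rotation":[0,0,0],"jaw":0.5},{"dp":[0,0,-0.6],"rotation":[0,0,0],"jaw":0.5}]'
python3 - <<'E'
from h import *
go([.538,-.0102,.16],-68.2)
w=snap('wrist','w3'); s=snap('scene','s3')
b=cv2.imread('pics/s3.png')[180:260,190:310]; a=cv2.imread('pics/w3.png')
cv2.imwrite('pics/v3.png',np.vstack([cv2.resize(b,(480,320),interpolation=cv2.INTER_CUBIC),cv2.resize(a,(448,280))[:,:448] if 0 else cv2.copyMakeBorder(cv2.resize(a,(448,280)),0,0,0,32,0)]))
print(px(s,[[C[0],C[1],.121]]))
E
```

```text
time: 9.15
ee_pos: [0.6843, 0.0751, 0.165]
eef_rot: [0.982, 0.189, 0.001, 0.0]
ft_force: [0.6, -0.3, -0.4]
width: 0.0436
grip_force: 0.0
t 9.15 ee [0.6843 0.0751 0.165 ] yang -68.26 tilt [ 2.2e-03 -3.0e-04 -1.0e+00] F [ 0.65 -0.34 -0.43] w 0.0436 0.0 j [ 0.23  0.57 -0.6   1.32  0.32  1.34 -1.56]
dp [-1.1167  0.1671  0.0315] rz -0.0002
[[231.99646236 201.42440534]]
```

View pics/v3.png

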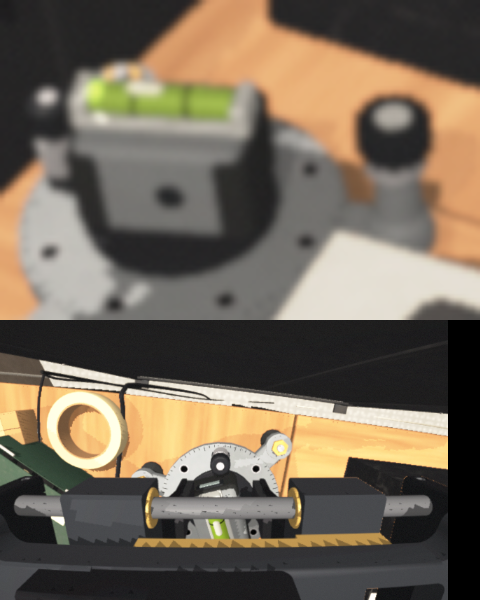

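```bash

python3 -m pendant '[{"dp":[-0.3,0.05,0],"rotation":[0,0,-0.028],"jaw":0.7},{"dp":[-0.7,0.11,0],"rotation":[0,0,-0.056],"jaw":0.7},{"dp":[-1,0.165,0],"rotation":[0,0,-0.084],"jaw":0.7},{"dp":[-1,0.165,0],"rotation":[0,0,-0.112],"jaw":0.7},{"dp":[-1,0.165,0],"rotation":[0,0,-0.14],"jaw":0.7},{"dp":[-1,0.165,0],"rotation":[0,0,-0.168],"jaw":0.7},{"dp":[-1,0.165,0],"rotation":[0,0,-0.196],"jaw":0.7},{"dp":[-1,0.165,0],"rotation":[0,0,-0.224],"jaw":0.7}]'
python3 -m pendant '[{"dp":[0,-0.11,0],"rotation":[0,0,-0.022],"jaw":0.7},{"dp":[0,-0.11,0],"rotation":[0,0,-0.022],"jaw":0.7}]'
python3 - <<'E'
from h import *
w=ld('w3'); print('plunger top',dep(w,314,207), at_z(w,314,207,.095)); t=ld('top0'); print('laptop corner',at_z(t,253,227,.127),dep(t,250,232))
go([.538,-.0102,.085],20)
w=snap('wrist','w4'); s=snap('scene','s4'); print(px(w,[[.538,-.0102,.109]]))
b=cv2.imread('pics/s4.png')[180:260,190:310]; a=cv2.imread('pics/w4.png')
cv2.imwrite('pics/v4.png',np.vstack([cv2.copyMakeBorder(cv2.resize(b,(360,240),interpolation=cv2.INTER_CUBIC),0,0,0,216,0),cv2.resize(a,(576,360))]))
E
```

```text
time: 10.25
ee_pos: [0.5526, -0.0035, 0.1625]
eef_rot: [0.625, 0.781, -0.001, -0.001]
ft_force: [0.3, -0.8, 0.4]
width: 0.061
grip_force: 0.0
time: 10.5
ee_pos: [0.5362, -0.0074, 0.1627]
eef_rot: [0.572, 0.82, -0.001, -0.001]
ft_force: [-0.6, 0.4, -0.1]
width: 0.061
grip_force: 0.0
plunger top [0.68423372 0.07874467 0.09684126] [0.68373719 0.07857065 0.095     ]
laptop corner [0.48365204 0.05902901 0.127     ] [0.4745555  0.06410056 0.12631634]
t 10.5 ee [ 0.5362 -0.0074  0.1627] yang 20.24 tilt [-2.3e-03 -3.0e-04 -1.0e+00] F [-0.64  0.43 -0.13] w 0.061 0.0 j [ 0.72  0.31 -0.92  1.74  0.26  1.23  0.09]
dp [-0.0222  0.0061  0.518 ] rz 0.0007
[[320.24664746 219.8961785 ]]
```

View pics/v4.png

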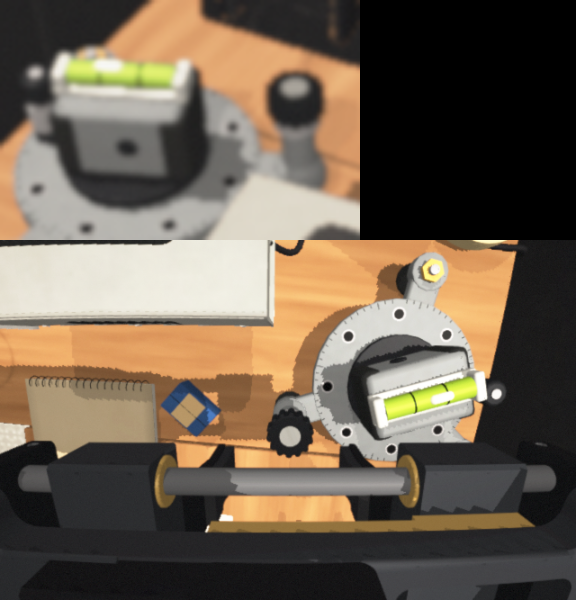

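The wrist view has the knob top at (322,216), close to the predicted (320,220). The plunger is home at (551,171), and the tube points at the knob with the bubble on the far side of the far line. The scene view of the tube is clear.

```bash
python3 - <<'E'
from h import *
w=ld('w4'); print(at_z(w,322,215.8,.109),dep(w,322,216))
go([.538,-.009,.085],20)
E
```

```text
[ 0.53810104 -0.00701701  0.109     ] [ 0.53791369 -0.00656602  0.11098138]
t 10.6 ee [ 0.5373 -0.007   0.1634] yang 20.1 tilt [-8.e-04  0.e+00 -1.e+00] F [-0.26  0.35  0.61] w 0.0608 0.0 j [ 0.72  0.31 -0.92  1.73  0.26  1.23  0.08]
dp [-1.400e-02  4.000e-04  5.225e-01] rz 0.0003
```

```bash

python3 -m pendant '[{"dp":[-0.012,0,0.2],"rotation":[0,0,0],"jaw":0.65},{"dp":[-0.012,0,0.4],"rotation":[0,0,0],"jaw":0.65},{"dp":[-0.012,0,0.52],"rotation":[0,0,0],"jaw":0.65},{"dp":[-0.012,0,0.52],"rotation":[0,0,0],"jaw":0.65},{"dp":[-0.012,0,0.52],"rotation":[0,0,0],"jaw":0.3},{"dp":[-0.012,0,0.52],"rotation":[0,0,0],"jaw":0.3},{"dp":[-0.012,0,0.52],"rotation":[0,0,0],"jaw":0.3},{"dp":[-0.012,0,0.52],"rotation":[0,0,0],"jaw":0.3}]' 40
python3 -m pendant '[{"dp":[0,0,0.02],"rotation":[0,0,0],"jaw":0.3},{"dp":[0,0,0.035],"rotation":[0,0,0],"jaw":0.3},{"dp":[0,0,0.035],"rotation":[0,0,0],"jaw":0.3}]'
python3 -c "
from h import *
go([.538,-.009,.085],20)"
```

```text
time: 11.6
ee_pos: [0.539, -0.0084, 0.0868]
eef_rot: [0.572, 0.821, 0.001, 0.001]
ft_force: [3.2, 0.5, 1.8]
width: 0.0351
grip_force: 40.0
time: 11.98
ee_pos: [0.539, -0.0083, 0.0815]
eef_rot: [0.571, 0.821, 0.001, 0.001]
ft_force: [3.4, 1.5, 7.5]
width: 0.0348
grip_force: 40.0
t 11.975 ee [ 0.539  -0.0083  0.0815] yang 20.3 tilt [ 0.002 -0.    -1.   ] F [3.4  1.55 7.5 ] w 0.0348 39.98 j [ 0.67  0.41 -0.87  1.82  0.35  1.08  0.02]
dp [-0.0023 -0.0079 -0.0233] rz 0.0008
```

```bash

python3 -m pendant '[{"dp":[0,0,0.012],"rotation":[0,0,0],"jaw":0.3},{"dp":[0,0,0.012],"rotation":[0,0,0.025],"jaw":0.3},{"dp":[0,0,0.012],"rotation":[0,0,0.05],"jaw":0.3},{"dp":[0,0,0.012],"rotation":[0,0,0.075],"jaw":0.3},{"dp":[0,0,0.012],"rotation":[0,0,0.1],"jaw":0.3},{"dp":[0,0,0.012],"rotation":[0,0,0.1],"jaw":0.3}]'
cat > bub.py <<'E'
import sys
from h import *
go([.538,-.009,.085],20)
n=sys.argv[1]; s=snap('scene',n)
T=np.linalg.inv(s['T'])
# unwarp vial top plane: axis from C toward knob
a=np.radians(YAW-90); ax=np.array([np.cos(a),np.sin(a)]); pe=np.array([-ax[1],ax[0]])
xs=np.arange(-36,36,.2)/1000; ys=np.arange(-14,14,.2)/1000
X,Y=np.meshgrid(xs,ys); P=np.c_[(C+X.ravel()[:,None]*ax+Y.ravel()[:,None]*pe),np.full(X.size,.119)]
q=px(s,P).astype(np.float32).reshape(*X.shape,2)
im=cv2.remap(cv2.imread(f'pics/{n}.png'),q[...,0],q[...,1],cv2.INTER_CUBIC)
cv2.imwrite(f'pics/{n}u.png',cv2.resize(im,None,fx=2,fy=2))
f=im.astype(float); tube=(f[...,1]-f[...,0]>60)&(f[...,1]>90)
rows=np.where(tube.sum(1)>120)[0]; print('tube rows',rows.min(),rows.max())
B=f[rows.min():rows.max()+1,:,0]
G=f[rows.min():rows.max()+1,:,1]
cols=slice(60,300)
print('blue max',[int(v) for v in B.max(0)[::8]]); print('green med',[int(v) for v in np.median(G,0)[::8]])
E
python3 bub.py s5
```

```text
time: 12.72
ee_pos: [0.5391, -0.0082, 0.0813]
eef_rot: [0.798, 0.603, 0.001, 0.001]
ft_force: [-4.8, 0.9, 24.9]
width: 0.0349
grip_force: 40.0
t 12.725 ee [ 0.5391 -0.0082  0.0813] yang -15.84 tilt [ 0.0024 -0.0011 -1.    ] F [-4.8   0.87 24.91] w 0.0349 39.96 j [ 0.58  0.37 -0.76  1.82  0.29  1.06 -0.57]
dp [-0.0072 -0.0058 -0.0248] rz -0.0995
tube rows 0 106
blue max [137, 124, 128, 130, 134, 144, 153, 151, 140, 139, 175, 218, 239, 244, 245, 245, 246, 246, 246, 241, 220, 179, 139, 118, 116, 115, 114, 114, 117, 119, 119, 117, 116, 116, 116, 115, 115, 114, 114, 127, 161, 208, 232, 235, 229]
green med [223, 225, 226, 226, 227, 227, 226, 226, 227, 229, 232, 230, 228, 230, 235, 237, 238, 238, 236, 234, 231, 228, 225, 226, 225, 222, 212, 201, 206, 219, 226, 228, 227, 227, 227, 227, 227, 227, 225, 222, 223, 230, 238, 240, 232]
```

```bash

python3 -m pendant '[{"dp":[0,0,-0.006],"rotation":[0,0,0],"jaw":0.3},{"dp":[0,0,-0.006],"rotation":[0,0,0],"jaw":0.3},{"dp":[0,0,-0.006],"rotation":[0,0,0],"jaw":0.3},{"dp":[0,0,-0.006],"rotation":[0,0,0],"jaw":0.3}]'
python3 bub.py s6
python3 - <<'E'
from h import *
snap('wrist','w6'); a=cv2.imread('pics/w6.png'); u=cv2.imread('pics/s6u.png'); v=cv2.imread('pics/s3.png')
cv2.imwrite('pics/v6.png',np.vstack([u,cv2.copyMakeBorder(cv2.resize(a,(480,300)),0,0,0,u.shape[1]-480,0)])); print(u.shape)
E
```

```text
time: 13.28
ee_pos: [0.5391, -0.0082, 0.0815]
eef_rot: [0.797, 0.604, 0.001, 0.001]
ft_force: [-0.7, 1.0, 17.6]
width: 0.0349
grip_force: 40.0
t 13.275 ee [ 0.5391 -0.0082  0.0815] yang -15.7 tilt [ 2.3e-03 -5.0e-04 -1.0e+00] F [-0.72  0.96 17.57] w 0.0349 39.96 j [ 0.58  0.37 -0.76  1.82  0.29  1.06 -0.56]
dp [-0.0072 -0.0055 -0.0231] rz -0.0992
tube rows 0 106
blue max [136, 125, 128, 129, 134, 145, 153, 151, 137, 123, 132, 171, 216, 240, 245, 245, 246, 246, 246, 245, 240, 224, 182, 141, 118, 115, 113, 114, 117, 119, 119, 117, 116, 116, 115, 115, 114, 114, 114, 127, 161, 208, 232, 235, 229]
green med [222, 224, 226, 226, 227, 227, 226, 227, 227, 227, 226, 224, 222, 227, 235, 237, 238, 238, 238, 237, 235, 231, 227, 226, 225, 222, 212, 200, 206, 219, 226, 228, 227, 227, 226, 227, 226, 227, 225, 222, 223, 230, 238, 240, 232]
(280, 720, 3)
```

View pics/v6.png

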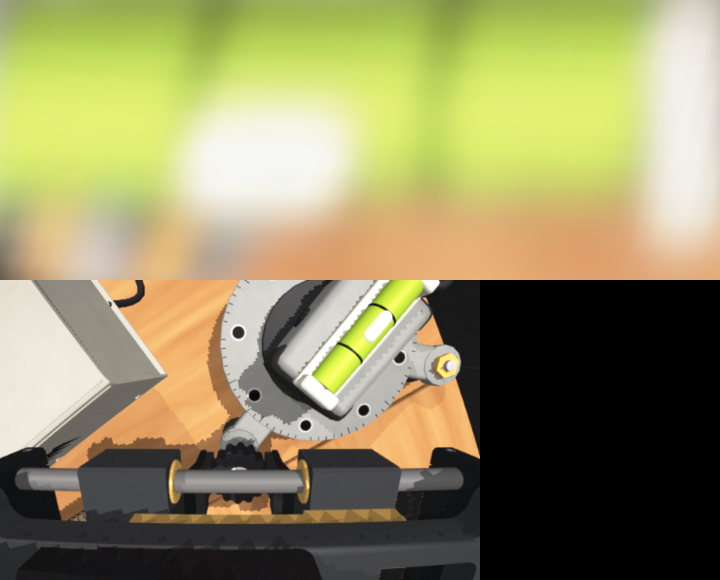

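The unwarped tube (10 px/mm) has its lines at about 190 and 430 px at bubble height, and the bubble runs from 187 to 352. That puts the bubble at about -4.5 mm. The wrist view agrees, at about -5 mm, so about 0.75 rad remains.

```bash

python3 -m pendant '[{"dp":[0,0,-0.001],"rotation":[0,0,0.025],"jaw":0.3},{"dp":[0,0,-0.002],"rotation":[0,0,0.05],"jaw":0.3},{"dp":[0,0,-0.003],"rotation":[0,0,0.075],"jaw":0.3},{"dp":[0,0,-0.004],"rotation":[0,0,0.1],"jaw":0.3},{"dp":[0,0,-0.004],"rotation":[0,0,0.115],"jaw":0.3},{"dp":[0,0,-0.004],"rotation":[0,0,0.115],"jaw":0.3},{"dp":[0,0,-0.004],"rotation":[0,0,0.115],"jaw":0.3},{"dp":[0,0,-0.004],"rotation":[0,0,0.115],"jaw":0.3}]'
python3 -m pendant '[{"dp":[0,0,0],"rotation":[0,0,0],"jaw":0.3},{"dp":[0,0,0],"rotation":[0,0,0],"jaw":0.3},{"dp":[0,0,0],"rotation":[0,0,0],"jaw":0.3},{"dp":[0,0,0],"rotation":[0,0,0],"jaw":0.3},{"dp":[0,0,0],"rotation":[0,0,0],"jaw":0.3},{"dp":[0,0,0],"rotation":[0,0,0],"jaw":0.3},{"dp":[0,0,0],"rotation":[0,0,0],"jaw":0.3},{"dp":[0,0,0],"rotation":[0,0,0],"jaw":0.3}]'
python3 bub.py s7
python3 - <<'E'
from h import *
snap('wrist','w7'); a=cv2.imread('pics/w7.png')[:260,200:]; u=cv2.imread('pics/s7u.png')
a=cv2.resize(a,None,fx=1.15,fy=1.15); cv2.imwrite('pics/v7.png',np.vstack([u,cv2.copyMakeBorder(a,0,0,0,u.shape[1]-a.shape[1],0)]))
E
```

```text
time: 14.38
ee_pos: [0.5392, -0.0079, 0.082]
eef_rot: [0.959, 0.283, 0.001, 0.0]
ft_force: [0.4, 0.6, 15.1]
width: 0.035
grip_force: 40.0
time: 15.38
ee_pos: [0.5392, -0.0079, 0.082]
eef_rot: [0.959, 0.283, 0.001, 0.0]
ft_force: [1.0, 1.3, 13.7]
width: 0.0347
grip_force: 40.0
t 15.375 ee [ 0.5392 -0.0079  0.082 ] yang -57.09 tilt [ 2.5e-03  1.0e-04 -1.0e+00] F [ 1.04  1.28 13.7 ] w 0.0347 39.97 j [ 0.48  0.34 -0.64  1.82  0.23  1.05 -1.24]
dp [-0.0104  0.0017 -0.0202] rz -0.2141
tube rows 0 105
blue max [132, 124, 127, 127, 130, 137, 143, 144, 134, 119, 112, 116, 150, 202, 234, 242, 245, 246, 246, 246, 246, 244, 237, 208, 160, 123, 114, 114, 118, 121, 121, 118, 116, 116, 116, 116, 115, 114, 119, 140, 182, 219, 221, 195, 152]
green med [222, 225, 226, 226, 226, 226, 226, 226, 226, 225, 220, 212, 207, 219, 231, 237, 237, 238, 238, 238, 237, 236, 233, 229, 225, 218, 207, 197, 206, 220, 226, 227, 227, 227, 227, 226, 226, 226, 226, 223, 221, 221, 211, 178, 121]
```

View pics/v7.png

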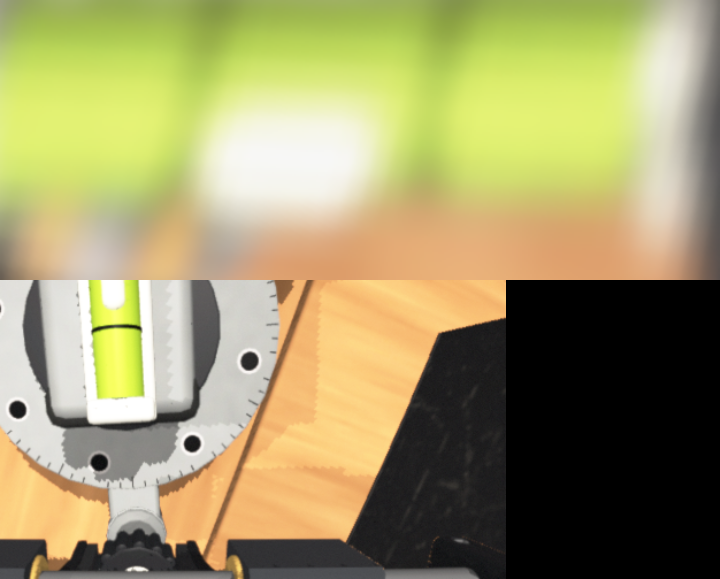

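```bash

python3 -m pendant '[{"dp":[0,0,0],"rotation":[0,0,0.0],"jaw":0.3},{"dp":[0,0,-0.001],"rotation":[0,0,0.02],"jaw":0.3},{"dp":[0,0,-0.001],"rotation":[0,0,0.04],"jaw":0.3},{"dp":[0,0,-0.001],"rotation":[0,0,0.06],"jaw":0.3},{"dp":[0,0,-0.001],"rotation":[0,0,0.06],"jaw":0.3},{"dp":[0,0,-0.001],"rotation":[0,0,0.06],"jaw":0.3},{"dp":[0,0,-0.001],"rotation":[0,0,0.06],"jaw":0.3},{"dp":[0,0,-0.001],"rotation":[0,0,0.06],"jaw":0.3}]' 55
python3 -m pendant '[{"dp":[0,0,0],"rotation":[0,0,0],"jaw":0.3},{"dp":[0,0,0],"rotation":[0,0,0],"jaw":0.3},{"dp":[0,0,0],"rotation":[0,0,0],"jaw":0.3},{"dp":[0,0,0],"rotation":[0,0,0],"jaw":0.3},{"dp":[0,0,0],"rotation":[0,0,0],"jaw":0.3},{"dp":[0,0,0],"rotation":[0,0,0],"jaw":0.3},{"dp":[0,0,0],"rotation":[0,0,0],"jaw":0.3},{"dp":[0,0,0],"rotation":[0,0,0],"jaw":0.3}]'
python3 bub.py s8
```

```text
time: 16.48
ee_pos: [0.5393, -0.0078, 0.0823]
eef_rot: [0.995, 0.099, 0.001, -0.0]
ft_force: [0.2, 2.4, 14.9]
width: 0.0347
grip_force: 55.0
time: 17.48
ee_pos: [0.5393, -0.0078, 0.0823]
eef_rot: [0.995, 0.099, 0.001, -0.0]
ft_force: [1.1, 0.7, 15.1]
width: 0.0346
grip_force: 55.0
t 17.475 ee [ 0.5393 -0.0078  0.0823] yang -78.69 tilt [ 2.8e-03  3.0e-04 -1.0e+00] F [ 1.12  0.74 15.09] w 0.0346 54.96 j [ 0.43  0.33 -0.58  1.83  0.2   1.04 -1.6 ]
dp [-0.0099  0.0065 -0.0183] rz -0.2741
tube rows 0 63
blue max [128, 114, 114, 115, 115, 116, 116, 117, 117, 115, 110, 104, 102, 117, 146, 181, 210, 223, 227, 228, 230, 230, 228, 213, 177, 128, 91, 87, 84, 81, 74, 64, 54, 57, 64, 67, 60, 49, 50, 51, 52, 55, 56, 59, 63]
green med [212, 219, 222, 222, 222, 223, 224, 224, 223, 223, 217, 202, 189, 195, 214, 224, 226, 226, 226, 226, 226, 225, 225, 224, 224, 213, 190, 166, 150, 143, 116, 78, 51, 42, 42, 43, 43, 40, 36, 37, 40, 43, 45, 44, 46]
```

```bash
python3 - <<'E'
from h import *
snap('wrist','w8'); a=cv2.imread('pics/w8.png')[:150,120:320]; b=cv2.imread('pics/s8.png')[185:225,205:265]
a=cv2.resize(a,None,fx=3,fy=3,interpolation=cv2.INTER_CUBIC); b=cv2.resize(b,(200,133),interpolation=cv2.INTER_CUBIC)
cv2.imwrite('pics/v8.png',np.hstack([a,cv2.copyMakeBorder(b,0,a.shape[0]-133,0,0,0)]))
print(px(ld('w8'),[[C[0],C[1],.121]]))
E
```

```text
[[198.00338633  40.39427617]]
```

View pics/v8.png

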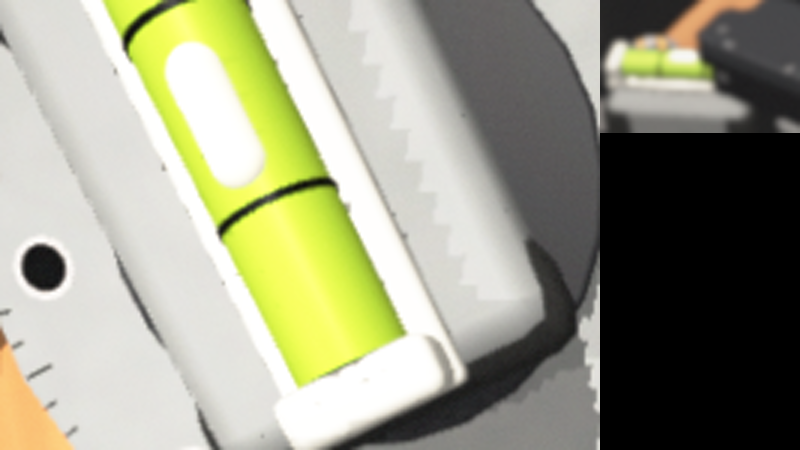

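The wrist close-up shows the bubble between its lines. On the bubble's axis the lines cross at (174,9) and (249,208), with the bubble from (187,42) to (243,187), so it sits about +0.7 mm off centre. The knob is held home with 15 N, so I'm handing the job in.

```bash
python3 -c "
from h import *
print(r.close_job())"
```

```text
the job is handed in; nothing more can be done
None
```

The head is at the quarter turn with the plunger home, and the knob is held pressed at 15 N. The bubble reads about +0.7 mm from centre (toward the third foot), nothing loose was knocked, and I handed the job in at about 17.5 s; no verdict came back.

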